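# Roll a dowel onto the drilling line and clamp it

## Robot

A 6-joint arm with a two-finger parallel gripper is mounted at the origin on a cart in front of the work surface, level with it; the furniture and walls round the work are solid. World frame = base frame: x ahead of the robot, y to its left, z up, the work surface at z = 0. Lengths are in m, angles in degrees, forces in N, time in s.
With the tool pointing down it reaches from about 0.3 to 0.75 m from the base axis. Payload 8.5 kg.
Tool frame: the origin (TCP) lies midway between the tips of the shut fingers; the grasp point (between the pads) lies 19 mm behind it (env.hold_point_z is the distance from the TCP to the grasp point, in m); z points along the fingers, y is the line along which they close (so a half turn about z gives the same grasp; the last joint's range is limited). The gripper opens to 85 mm and grips with 20 to 120 N. Pads are 22 mm wide; open, the fingers measure 114 mm over their backs; the gripper's body (76 mm by 85 mm) begins 54 mm behind the grasp point. The pads swing forward as they close: fully open they stand 13 mm farther back than shut.
Start: joints at [60.315, 21.807, 74.336, -0, 83.858, -12.336], TCP at [0.164, 0.525, 0.231] pointing down, gripper open.
Joint ranges: [-178.18, 178.18], [-50.72, 133.34], [12.68, 142.11], [-81.47, 261.47], [9.98, 163.14], [-165.26, 165.26]. Speed limits (degrees/s): [136.94, 136.94, 180, 180, 180, 180].

## Interface

Orientations are given as a 3x3 rotation matrix whose columns are the frame's x, y, z axes.
In Python, from rig import observe, get_image, camera_info, env gives the robot as it stands.
- The arm moves only by the tool drive_tool, never from a script. Its arguments are lists of equal length, an entry for each row: "offset": the shift along the tool's x, y, z in units of 40 mm (1.0 is 40 mm), a list of three; "turn": the turn, a rotation vector about the tool's x, y, z in units of 6 degrees (1.0 is 6 degrees), a list of three; "hand": the opening, from 0 (shut) to 1 (fully open). A call has exactly 10 rows; each row shifts and turns the commanded pose from where the row before left it, along the tool's axes as they then stand; what a row does not reach is not made up. A row lasts 1/8 s, in which the tool goes at most 62.5 mm and 10.7 degrees, less where a joint would pass 70% of its speed; a pose out of reach is approached as far as the arm can. A call is refused whole if a number of a shift passes 1 or a number of a turn 1, either way. A call with a gripper value outside its range is refused whole. The fingers move at their own pace and stop on an object; "newtons" is the grip in N (left out, the last holds). Time passes only in rows, so rows that do not move let the fingers close, or fill a call up. It gives the time, the measured TCP pose, the force, the opening and the grip force at its end, in the units of the state.
- observe(): the state, without advancing time (a new reading comes with each control period).
- get_image(name): name is "scene" or "side" or "wrist"; returns the picture (400x640x3 uint8, blue, green, red); there is no depth.
- camera_info(name): a dict with "fx", "fy", "cx", "cy" (pixels), "world_to_cam" (4x4, takes a point from world to camera coordinates). Camera axes: x right, y down, z forward; pixel columns grow to the right and rows downward; lengths in m; the calibration is good to about 2 mm. The wrist camera is an equidistant fisheye: a pixel r from the principal point sees the ray r / f radians off the axis. A picture is of the moment at which its call begins: read the wrist's pose just before it. camera_info takes no time and is no camera call; for the wrist camera it gives the pose at the moment of the call.
- env.close_job(): hands the job in; it is judged then, once.
The state is a dict: "time_s": time; "q": joint angles; "qvel": joint speeds; "joint_efforts": joint torques, N m; "position": TCP position; "tool_rot": TCP orientation; "ft_force": force on the tool from outside, world axes, zero at the start; "wrist_torque": the same for the moment, N m; "grip_width": finger opening in m; "gripper_force": force on a finger pad.
Only numpy, scipy, OpenCV 4.12 (cv2) and the standard library are available. Lean on these libraries where they do the work, as an engineer would, in place of code of your own. Each camera call takes 0.05 s, during which the arm holds its last target. There are 200 camera calls.

## Task

The dowel lying loose on the plywood drilling board is to be drilled across: roll it over the board by pushing on its top with the fingertips, never picking it up, until it lies centred along the dark marked line under the open clamp. Then push the clamp's red handle fully down so that the rubber pad holds the dowel there on the line, and draw back. Leave the tape measure, the pencil, the offcut and the sanding block where they are.

Things in the scene. Friction and masses are not known exactly. Their poses are not given: they have to be found in the camera images.
- drill_board: fixed plywood board, 170 mm (its x) by 360 mm (its y), 18 mm thick, lying on the bench; origin at the centre of its underside, z up. A dark line 1.8 mm wide runs along y on its top at x = +30 mm, from y = -178 to +57 mm. A steel toggle clamp is screwed over the line's +y end: foot and side plates at x = 7 to 53 mm, y = 57 to 135 mm, up to 82 mm above the bench
- line_mid (a point): the point of the marked line (on the board's top face, 18 mm above the bench) where the middle of the dowel belongs; x across the line, away from where the dowel starts; y along the line, towards the clamp; z up
- dowel: loose light-wood dowel, 30 mm thick, 180 mm long, a thin pencil ring round it, lying on the board 35 to 65 mm to the -x side of the line, roughly parallel to it; origin at its centre (on its axis, 15 mm above the board), y along its axis. A fingertip pressed on its top and moved sideways rolls it half as far as the tip moves; pushed low from behind it jams or slides. Four dowels in a tray at the left are fixed, no part of the job
- clamp_bar: the clamp's steel bar with the rubber pad; origin on its pivot, which lies above the line at board y = +75 mm, 60 mm above the bench. Open it stands up nearly on end (69 degrees, leaning to the dowel's side), its top about 155 mm above the bench; closed it lies level over the line and its round pad (20 mm) presses on the top of the dowel at board y = -5 mm. It is moved by the handle through the linkage
- clamp_handle (a joint): angle of the clamp's handle in rad: 0 = open, standing up at 55 degrees and pointing away from the dowel (board +y and up); 0.96 = fully down, level. It starts open and stays so until pushed. In its last degrees it forces the pad onto the dowel, passes dead centre and locks. Pushed along its arc it moves easily; straight down on its end it may jam at first
- handle_end (a point): point on the axis of the handle's red round sleeve (17 mm thick), at its outer end, 105 mm from the handle's pivot; the sleeve reaches from 45 mm from the pivot to 9 mm past this point. The pivot is fixed at board x = +30, y = +117 mm, 72 mm above the bench, its axis along board x; closed, the top of the sleeve is 80 mm above the bench, with the end at board y = +222 mm
- tape_measure: yellow tape measure standing on edge, 38 x 101 x 65 mm, origin under its middle; leave alone
- pencil: flat yellow carpenter's pencil, 15 x 172 x 7 mm, origin under its middle; leave alone
- offcut: wood offcut, 64 x 110 x 26 mm, origin under its middle; leave alone
- sanding_block: brown sanding block, 64 x 110 x 29 mm, origin under its middle; leave alone
Not all that is in view belongs to the job. What is meant by the dowel is not yellow, and is the larger of those in its own colour.

How it is judged (in metres and radians):
On the way, in this order (a step that is already met when the one before it is completed fails the run):
1. the dowel is rolling towards the line: turned by more than a fifth of a turn since the start, clamp open (angle between dowel's own z axis and vertical above 1.26 rad and value of joint clamp_handle below 0.3 rad), for 0.05 s.
2. the dowel rests centred along the line (within 4 mm and 4 degrees), clamp still open (x of dowel in the frame of line_mid between -0.004 and 0.004 m and angle between the y axis of dowel and the y axis of line_mid, either way round below 0.07 rad and linear speed of dowel below 0.02 m/s and value of joint clamp_handle below 0.3 rad), for 0.2 s.
At the end, for the whole second after the job is handed in: the dowel lies at rest with its axis within 4 mm of the marked line and within 4 degrees of its direction, the clamp's handle is fully down (at least 0.90 of its 0.96 rad) and the pad presses on the dowel with more than 2 N (x of dowel in the frame of line_mid between -0.004 and 0.004 m and angle between the y axis of dowel and the y axis of line_mid, either way round below 0.07 rad and value of joint clamp_handle above 0.9 rad and contact force between clamp_bar and dowel above 2 N and linear speed of dowel below 0.01 m/s); the robot touches nothing.
It fails at once if the dowel is lifted more than 10 mm off the board (z of dowel in the frame of line_mid above 0.025 m).
It fails at once if a neighbouring thing (tape measure, pencil, offcut, sanding block) is moved more than 25 mm (distance of any of tape_measure, pencil, offcut, sanding_block from where it was at the start of the episode above 0.025 m).
It also fails if it takes over 58 s, if anything falls off the work surface, if the arm or the gripper's body presses on something with over 40 N, if the wrist force passes 120 N, or if a joint passes its speed limit or range.

## Working session

There is one attempt and no reset: what is moved stays moved. The work goes in short steps, Python scripts to look and compute and a tool call to move; the robot and the scene stay as the last step left them, time stands still between calls to the robot, and variables do not carry over. Pictures are saved under pics/ and viewed, at most 10 in all, crops included, and the job is handed in when it is done.

Besides the shell and the picture viewer there is one more tool, called after "Call:" by a JSON object that holds its "api" and its "payload", one argument or row to a line. drive_tool: Moves the arm, as the interface text tells. Its arguments: {"type":"object","properties":{"offset":{"type":"array"},"turn":{"type":"array"},"hand":{"type":"array"},"newtons":{"type":"number"}},"required":["offset","turn","hand"]}

```bash
mkdir -p pics
python3 - <<'E'
from rig import *
import cv2,numpy as np
for n in("scene","side"):
    im=get_image(n);cv2.imwrite(f"pics/{n}0.png",im)
    c=camera_info(n);print(n,c["fx"],c["cx"],c["cy"],np.round(c["world_to_cam"],3).tolist())
s=observe();print(s["time_s"],s["position"],np.round(s["tool_rot"],3).tolist(),s["ft_force"])
E
```

```text
scene 465.05040791202947 313.84134975001797 197.67444920781213 [[0.841, -0.541, 0.007, -0.574], [-0.364, -0.575, -0.733, 0.119], [0.4, 0.614, -0.68, 1.141], [0.0, 0.0, 0.0, 1.0]]
side 393.56587702712704 322.4077739346027 199.43962858480708 [[0.999, -0.041, -0.018, -0.503], [-0.041, -0.655, -0.754, -0.06], [0.019, 0.754, -0.656, 1.103], [0.0, 0.0, 0.0, 1.0]]
0.1 [0.16386253 0.52474975 0.23076529] [[-0.955, 0.298, -0.001], [0.298, 0.955, -0.001], [0.0, -0.001, -1.0]] [ 0.4508028  -0.41392132 -0.24420439]
```

View pics/scene0.png

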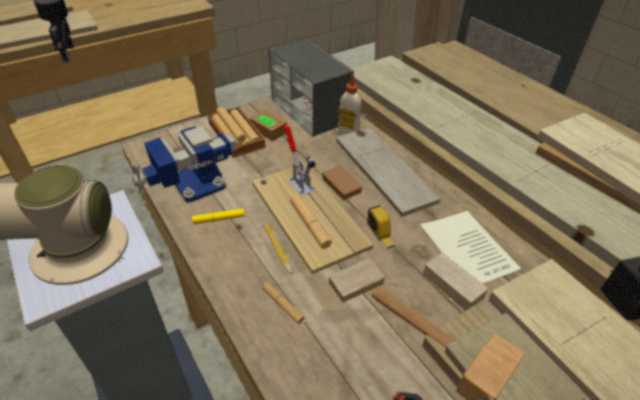

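View pics/side0.png

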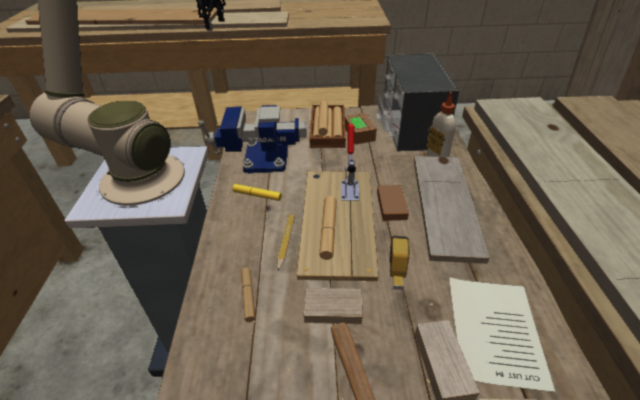

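Candidates for the dowel: the larger light-wood one on the board (side 328,226), a smaller one on the bench (side 248,292), the yellow one (side 257,192) and the fixed tray dowels (side 325,120). By the description it is the one on the board. I'll check that in a close crop.

Run:
```python
import cv2,numpy as np
a=cv2.imread("pics/side0.png")[110:290,285:425];b=cv2.imread("pics/scene0.png")[115:275,240:400]
a=cv2.resize(a,(420,540),interpolation=cv2.INTER_CUBIC);b=cv2.resize(b,None,fx=2.375,fy=2.375,interpolation=cv2.INTER_CUBIC)
o=np.zeros((540,800,3),np.uint8);o[:,:420]=a;o[:380,420:]=b;cv2.imwrite("pics/crop0.png",o)
```

```text
(no output)
```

View pics/crop0.png

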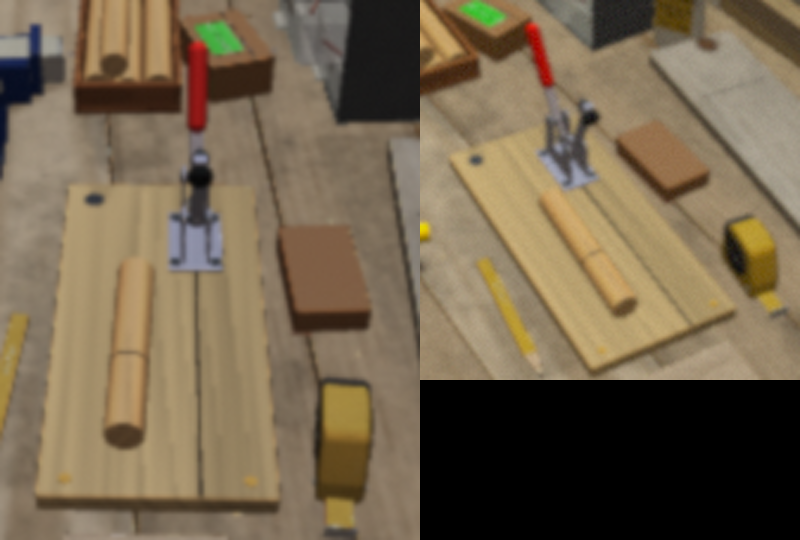

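The crop shows the ringed light-wood dowel on the board: near end (124,434), far end (137,258), left of the dark line (200,495)-(198,272). That confirms the choice. The clamp is open and its red handle points away from the dowel.

```bash
cat > h.py <<'E'
import numpy as np
from rig import *
from scipy.optimize import least_squares
def proj(n,P):
    c=camera_info(n);T=c["world_to_cam"];p=np.asarray(P)@T[:3,:3].T+T[:3,3]
    return np.stack([c["fx"]*p[...,0]/p[...,2]+c["cx"],c["fy"]*p[...,1]/p[...,2]+c["cy"]],-1)
def ray(n,uv,z):
    c=camera_info(n);T=c["world_to_cam"];R=T[:3,:3];o=-R.T@T[:3,3]
    d=R.T@np.array([(uv[0]-c["cx"])/c["fx"],(uv[1]-c["cy"])/c["fy"],1]);return o+d*(z-o[2])/d[2]
sc=lambda u,v:(285+u/3,110+v/3)
cc=lambda u,v:(240+(u-420)/2.375,115+v/2.375)
def b2w(b,p):
    c,s=np.cos(b[2]),np.sin(b[2]);p=np.asarray(p,float)
    return np.stack([b[0]+c*p[...,0]-s*p[...,1],b[1]+s*p[...,0]+c*p[...,1],p[...,2]],-1)
E
python3 - <<'E'
from h import *
C=np.array([[-85,-180,18],[85,-180,18],[-85,180,18],[85,180,18]])/1e3
s=np.array([sc(38,496),sc(279,498),sc(70,186),sc(255,187)])
c=np.array([cc(594,363),cc(734,309),cc(450,157),cc(585,112)])
L=np.array([[30,-178,18],[30,57,18]])/1e3; ls=np.array([sc(200,495),sc(198,272)])
def f(b): 
    return np.r_[(proj("side",b2w(b,C))-s).ravel(),(proj("scene",b2w(b,C[:3]))-c[:3]).ravel(),(proj("side",b2w(b,L))-ls)[:,0]]
r=least_squares(f,[.5,.5,0]);b=r.x;print("board",b,np.rad2deg(b[2]),np.round(r.fun,1))
n1=ray("side",sc(124,434),.033);n2=ray("scene",cc(624,303),.033);m=ray("side",sc(130.5,352),.033);k=ray("side",sc(136,270),.033)
Ri=lambda w:((lambda d:(np.cos(b[2])*d[0]+np.sin(b[2])*d[1],-np.sin(b[2])*d[0]+np.cos(b[2])*d[1]))(w[:2]-b[:2]))
for w in(n1,n2,m,k,ray("scene",cc(552,207),.033)):print(w,np.round(Ri(w),4))
# neighbours & handle
h=np.deg2rad(55);P=b2w(b,[[.03,.117+.105*np.cos(h),.072+.105*np.sin(h)],[.03,.222,.072],[.03,-.005,.018]]);print(P)
print(proj("side",P)*3-[285*3,330])
for nm,uv,z in(("sand far-left",sc(278,228),.029),("sand nearleft",sc(292,328),.0),("sand farright",sc(345,226),.029),("tape L",sc(318,495),0),("tape top far",sc(320,380),.065),("tray near",sc(180,85),.03),("tray nearL",sc(76,108),0),("offcut",(305,291),.026),("green box",sc(215,95),0)):
    w=ray("side",uv,z);print(nm,w.round(3),np.round(Ri(w),3))
E
```

```text
board [ 0.53398179 -0.20641494 -0.08213035] -4.705722648413679 [-1.4 -0.2  0.9  0.9 -0.2 -1.4  0.  -1.1 -0.8  1.9  2.1 -1.2 -0.4 -1.7
  0.3 -0.5]
[ 0.4987958  -0.33988019  0.033     ] [-0.0241 -0.1359]
[ 0.49932528 -0.33703799  0.033     ] [-0.0238 -0.133 ]
[ 0.50771497 -0.25857968  0.033     ] [-0.0219 -0.0541]
[ 0.51723439 -0.16430103  0.033     ] [-0.0201  0.0406]
[ 0.510712  -0.1779621  0.033    ] [-0.0255  0.0264]
[[ 0.5784199  -0.03224795  0.15801096]
 [ 0.58209311  0.0123756   0.072     ]
 [ 0.56347047 -0.21385923  0.018     ]]
[[199.49077457  50.58708474]
 [195.86880734 107.7406852 ]
 [197.52369586 322.62294293]]
sand far-left [ 0.642 -0.113  0.029] [0.1   0.102]
sand nearleft [ 0.642 -0.206  0.   ] [0.107 0.009]
sand farright [ 0.7   -0.114  0.029] [0.157 0.106]
tape L [ 0.634 -0.375  0.   ] [ 0.113 -0.16 ]
tape top far [ 0.637 -0.326  0.065] [ 0.113 -0.111]
tray near [0.577 0.118 0.03 ] [0.017 0.327]
tray nearL [0.472 0.129 0.   ] [-0.089  0.33 ]
offcut [ 0.453 -0.425  0.026] [-0.063 -0.225]
green box [0.617 0.144 0.   ] [0.054 0.356]
```

Call:
{"api": "drive_tool", "payload": {
  "offset": [
    [-0.4,-0.8,0],
    [-0.4,-0.9,0],
    [-0.5,-1,0],
    [-0.5,-1,0],
    [-0.5,-1,0],
    [-0.5,-1,0],
    [-0.5,-1,0],
    [-0.5,-1,0],
    [-0.5,-1,0],
    [-0.5,-1,0]
  ],
  "turn": [
    [0,0,-1],
    [0,0,-1],
    [0,0,0],
    [0,0,0],
    [0,0,0],
    [0,0,0],
    [0,0,0],
    [0,0,0],
    [0,0,0],
    [0,0,0]
  ],
  "hand": [0.5,0.5,0.5,0.5,0.5,0.5,0.5,0.5,0.5,0.5]
}}

```text
time_s: 1.35
position: [0.3079, 0.1163, 0.2313]
tool_rot: [[-0.996, 0.093, 0.0], [0.093, 0.996, -0.0], [-0.0, -0.0, -1.0]]
ft_force: [1.2, 1.1, -1.2]
grip_width: 0.0426
gripper_force: 0.0
```

```bash
cat >> h.py <<'E'
B=np.array([0.53398179,-0.20641494,-0.08213035])
def go(p,rel=True):
    s=observe();R=s["tool_rot"];t=b2w(B,p)
    print(s["time_s"],"tool",s["position"].round(4),"yaw y",np.rad2deg(np.arctan2(R[0,1],R[1,1])).round(2),"F",s["ft_force"].round(1),"w",s["grip_width"],"units",((R.T@(t-s["position"]))/.04).round(2))
E
python3 -c "
from h import *
go([-.030,-.055,.12])"
```

```text
1.35 tool [0.3079 0.1163 0.2313] yaw y 5.35 F [ 1.2  1.1 -1.2] w 0.042592058512346195 units [-5.64 -8.89  2.78]
```

Call:
{"api": "drive_tool", "payload": {
  "offset": [
    [-0.56,-1,0],
    [-0.56,-1,0],
    [-0.56,-1,0],
    [-0.56,-1,0],
    [-0.56,-1,0.2],
    [-0.56,-1,0.5],
    [-0.56,-1,0.5],
    [-0.56,-0.7,0.5],
    [-0.56,-0.7,0.5],
    [-0.5,-0.3,0.5]
  ],
  "turn": [
    [0,0,0],
    [0,0,0],
    [0,0,0],
    [0,0,0],
    [0,0,0],
    [0,0,0],
    [0,0,0],
    [0,0,0],
    [0,0,0],
    [0,0,0]
  ],
  "hand": [0.5,0.5,0.5,0.5,0.5,0.5,0.5,0.5,0.5,0.5]
}}

```text
time_s: 2.6
position: [0.4964, -0.2509, 0.1221]
tool_rot: [[-0.996, 0.095, -0.0], [0.095, 0.996, 0.0], [0.001, 0.0, -1.0]]
ft_force: [-0.2, 0.6, 0.4]
grip_width: 0.043
gripper_force: 0.0
```

Run:
```python
from h import *
import cv2
go([-.030,-.055,.06])
a=get_image("side")[120:300,270:450];b=get_image("wrist")
cv2.imwrite("pics/s1.png",np.hstack([cv2.resize(a,(400,400),interpolation=2),cv2.resize(b[:,120:520],(400,400))]))
```

```text
2.6 tool [ 0.4964 -0.2509  0.1221] yaw y 5.42 F [-0.2  0.6  0.4] w 0.04297243906645244 units [-0.1  -0.19  1.55]
```

View pics/s1.png

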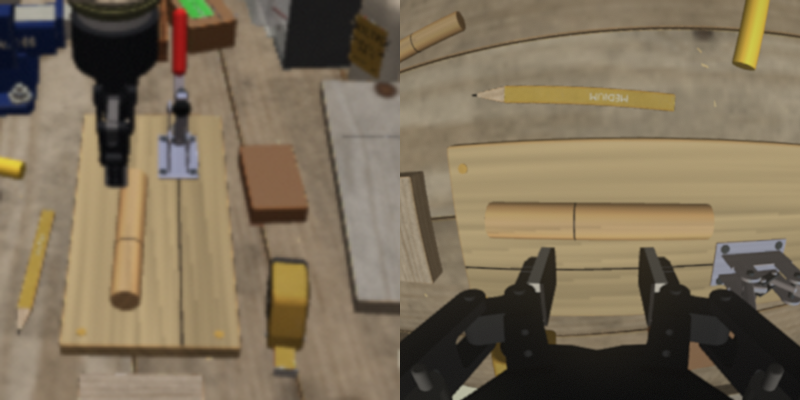

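The wrist view shows the dowel from (487,220) to (713,222), with its ring at 574. The line is below it at row ~268, and the clamp foot is at (750,265). I'll measure both from here.

```bash
cat >> h.py <<'E'
def wray(uv,z,c=None):
    c=c or camera_info("wrist");T=c["world_to_cam"];R=T[:3,:3];o=-R.T@T[:3,3]
    x=(uv[0]-c["cx"])/c["fx"];y=(uv[1]-c["cy"])/c["fy"];t=np.hypot(x,y)
    d=R.T@np.array([np.sin(t)*x/t,np.sin(t)*y/t,np.cos(t)]);return o+d*(z-o[2])/d[2]
def w2b(w):
    d=np.asarray(w)[:2]-B[:2];c,s=np.cos(B[2]),np.sin(B[2]);return np.array([c*d[0]+s*d[1],-s*d[0]+c*d[1]])
def prof(im,col,r0,r1):
    return im[r0:r1,col-2:col+3].mean((1,2)).round().astype(int).tolist()
E
python3 - <<'E'
from h import *
import cv2
c=camera_info("wrist");im=get_image("wrist");cv2.imwrite("pics/w1raw.png",im)
k=lambda u,v,z:w2b(wray((u-280,v),z,c)).round(4)
print("fit px board frame")
for n,u,v,z in[("line",490,268.5,.018),("line",600,268,.018),("line",690,269,.018),("dow",490,219.5,.033),("dow",600,221,.033),("dow",712,223,.033),("boardcorner",448,148,.018),("foot -x-y",718,243,.02)]:print(n,k(u,v,z))
g=cv2.cvtColor(im,6)
for u in(490,600,690):print(u,prof(im,u-280,195,280))
E
```

```text
fit px board frame
line [ 0.0282 -0.148 ]
line [ 0.0262 -0.0443]
line [0.0305 0.0399]
dow [-0.0267 -0.1349]
dow [-0.0249 -0.0441]
dow [-0.0211  0.0498]
boardcorner [-0.0863 -0.1737]
foot -x-y [0.0038 0.0638]
490 [144, 143, 142, 140, 138, 137, 133, 120, 103, 92, 94, 103, 111, 117, 121, 126, 130, 135, 139, 143, 145, 146, 147, 147, 148, 148, 149, 151, 151, 151, 149, 146, 143, 141, 142, 143, 142, 140, 139, 142, 145, 141, 133, 132, 139, 143, 142, 142, 142, 142, 142, 141, 140, 138, 136, 137, 141, 144, 145, 144, 143, 144, 144, 144, 144, 143, 141, 140, 139, 137, 135, 127, 103, 77, 87, 114, 130, 133, 132, 131, 130, 128, 127, 125, 123]
600 [141, 140, 139, 137, 136, 135, 136, 133, 116, 91, 81, 85, 94, 103, 109, 115, 120, 125, 129, 133, 137, 140, 142, 143, 145, 146, 147, 147, 147, 147, 147, 147, 147, 147, 147, 147, 149, 151, 152, 152, 153, 153, 150, 142, 130, 122, 127, 135, 140, 143, 145, 147, 147, 147, 146, 146, 144, 143, 142, 139, 137, 136, 137, 139, 140, 142, 144, 145, 145, 145, 143, 141, 135, 113, 76, 81, 117, 131, 131, 130, 128, 126, 125, 126, 130]
690 [144, 143, 141, 139, 138, 139, 139, 138, 130, 110, 84, 77, 86, 93, 100, 106, 112, 117, 122, 128, 133, 137, 140, 142, 142, 143, 143, 144, 144, 145, 144, 147, 150, 152, 152, 151, 151, 153, 153, 152, 153, 150, 144, 136, 126, 126, 135, 141, 144, 144, 143, 142, 141, 139, 138, 136, 134, 132, 133, 137, 141, 143, 143, 143, 142, 140, 138, 136, 133, 126, 102, 76, 90, 116, 127, 130, 134, 136, 135, 134, 133, 133, 132, 131, 130]
```

Call:
{"api": "drive_tool", "payload": {
  "offset": [
    [0,-0.1,0.4],
    [0,-0.1,0.4],
    [0,0,0.4],
    [0,0,0.3],
    [0,0,0.1],
    [0,0,0.05],
    [0,0,0.05],
    [0,0,0.0],
    [0,0,0],
    [0,0,0]
  ],
  "turn": [
    [0,0,0],
    [0,0,0],
    [0,0,0],
    [0,0,0],
    [0,0,0],
    [0,0,0],
    [0,0,0],
    [0,0,0],
    [0,0,0],
    [0,0,0]
  ],
  "hand": [0.5,0.5,0.5,0.5,0.5,0.5,0.5,0.5,0.5,0.5]
}}

```text
time_s: 4.0
position: [0.4953, -0.2575, 0.0555]
tool_rot: [[-0.996, 0.093, 0.0], [0.093, 0.996, -0.0], [-0.0, -0.0, -1.0]]
ft_force: [-0.7, -0.7, 0.1]
grip_width: 0.0429
gripper_force: 0.0
```

```bash
python3 -c "
from h import *
go([-.032,-.055,.048])"
```

```text
4.0 tool [ 0.4953 -0.2575  0.0555] yaw y 5.35 F [-0.7 -0.7  0.1] w 0.04290697152661084 units [-0.06 -0.02  0.19]
```

Call:
{"api": "drive_tool", "payload": {
  "offset": [
    [-0.05,0,0.05],
    [0,0,0.05],
    [0,0,0.05],
    [0,0,0.05],
    [0,0,0],
    [0,0,0],
    [0,0,0],
    [0,0,0],
    [0,0,0],
    [0,0,0]
  ],
  "turn": [
    [0,0,0],
    [0,0,0],
    [0,0,0],
    [0,0,0],
    [0,0,0],
    [0,0,0],
    [0,0,0],
    [0,0,0],
    [0,0,0],
    [0,0,0]
  ],
  "hand": [0.5,0.5,0.5,0.5,0.5,0.5,0.5,0.5,0.5,0.5]
}}

```text
time_s: 5.25
position: [0.4972, -0.2576, 0.0473]
tool_rot: [[-0.996, 0.093, -0.0], [0.093, 0.996, -0.0], [0.0, -0.0, -1.0]]
ft_force: [0.3, -0.1, -0.0]
grip_width: 0.0428
gripper_force: 0.0
```

Call:
{"api": "drive_tool", "payload": {
  "offset": [
    [0,0,0.025],
    [0,0,0.025],
    [0,0,0.025],
    [0,0,0],
    [0,0,0],
    [0,0,0],
    [0,0,0],
    [0,0,0],
    [0,0,0],
    [0,0,0]
  ],
  "turn": [
    [0,0,0],
    [0,0,0],
    [0,0,0],
    [0,0,0],
    [0,0,0],
    [0,0,0],
    [0,0,0],
    [0,0,0],
    [0,0,0],
    [0,0,0]
  ],
  "hand": [0.5,0.5,0.5,0.5,0.5,0.5,0.5,0.5,0.5,0.5]
}}

```text
time_s: 6.5
position: [0.498, -0.2578, 0.0457]
tool_rot: [[-0.996, 0.093, 0.002], [0.093, 0.996, -0.001], [-0.003, -0.001, -1.0]]
ft_force: [-0.2, 2.5, 10.5]
grip_width: 0.0427
gripper_force: 5.8
```

Call:
{"api": "drive_tool", "payload": {
  "offset": [
    [-0.08,0,0.0],
    [-0.15,0,0],
    [-0.15,0,0],
    [-0.15,0,0],
    [-0.15,0,0],
    [-0.1,0,0],
    [-0.07,0,0],
    [0,0,0],
    [0,0,0],
    [0,0,0]
  ],
  "turn": [
    [0,0,0],
    [0,0,0],
    [0,0,0],
    [0,0,0],
    [0,0,0],
    [0,0,0],
    [0,0,0],
    [0,0,0],
    [0,0,0],
    [0,0,0]
  ],
  "hand": [0.5,0.5,0.5,0.5,0.5,0.5,0.5,0.5,0.5,0.5]
}}

```text
time_s: 7.75
position: [0.5322, -0.2613, 0.0459]
tool_rot: [[-0.996, 0.093, 0.003], [0.093, 0.996, -0.002], [-0.003, -0.002, -1.0]]
ft_force: [1.3, 0.9, 10.9]
grip_width: 0.0429
gripper_force: 5.2
```

Run:
```python
from h import *
import cv2
go([-.030,-.055,.06]);c=camera_info("wrist");b=get_image("wrist");cv2.imwrite("pics/w2.png",cv2.resize(b[130:330,160:480],(800,500),interpolation=2));np.save("c2.npy",c["world_to_cam"])
```

```text
7.75 tool [ 0.5322 -0.2613  0.0459] yaw y 5.35 F [ 1.3  0.9 10.9] w 0.042917756118929354 units [ 0.82 -0.01 -0.36]
```

View pics/w2.png

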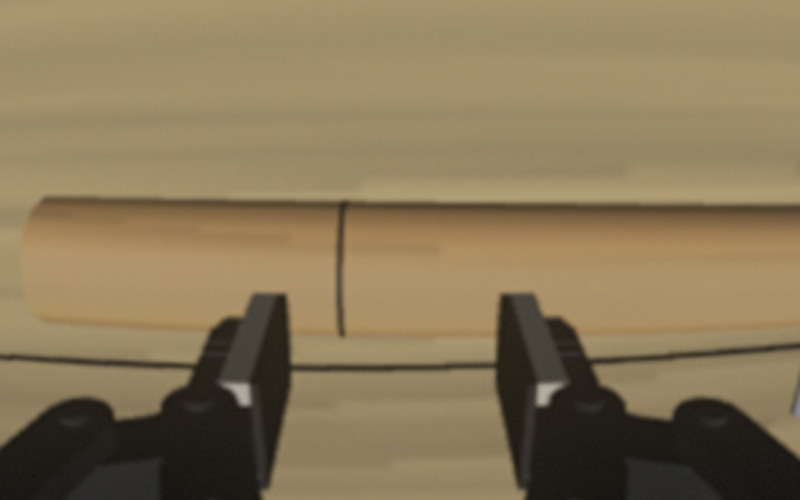

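The dowel rolled about 17 mm and stayed parallel to the line, with the contact force steady. I'll repeat the stroke.

Call:
{"api": "drive_tool", "payload": {
  "offset": [
    [0,0,-0.25],
    [0.2,0,0],
    [0.23,0,0],
    [0,0,0],
    [0,0,0.15],
    [0,0,0.1],
    [0,0,0],
    [-0.1,0,0],
    [-0.15,0,0],
    [-0.15,0,0]
  ],
  "turn": [
    [0,0,0],
    [0,0,0],
    [0,0,0],
    [0,0,0],
    [0,0,0],
    [0,0,0],
    [0,0,0],
    [0,0,0],
    [0,0,0],
    [0,0,0]
  ],
  "hand": [0.5,0.5,0.5,0.5,0.5,0.5,0.5,0.5,0.5,0.5]
}}

```text
time_s: 9.05
position: [0.5313, -0.2611, 0.0459]
tool_rot: [[-0.996, 0.093, 0.003], [0.093, 0.996, -0.002], [-0.004, -0.002, -1.0]]
ft_force: [-0.7, 1.3, 13.3]
grip_width: 0.0427
gripper_force: 7.1
```

Call:
{"api": "drive_tool", "payload": {
  "offset": [
    [-0.15,0,0.0],
    [-0.15,0,0],
    [-0.1,0,0],
    [-0.07,0,0],
    [0,0,0],
    [0,0,0],
    [0,0,-0.25],
    [0.2,0,-0.25],
    [0.23,0,0],
    [0,0,0]
  ],
  "turn": [
    [0,0,0],
    [0,0,0],
    [0,0,0],
    [0,0,0],
    [0,0,0],
    [0,0,0],
    [0,0,0],
    [0,0,0],
    [0,0,0],
    [0,0,0]
  ],
  "hand": [0.5,0.5,0.5,0.5,0.5,0.5,0.5,0.5,0.5,0.5]
}}

```text
time_s: 10.3
position: [0.5305, -0.2606, 0.0642]
tool_rot: [[-0.996, 0.094, -0.001], [0.094, 0.996, 0.001], [0.001, 0.001, -1.0]]
ft_force: [-0.3, 0.5, 0.1]
grip_width: 0.0426
gripper_force: 0.0
```

Run:
```python
from h import *
import cv2
go([.002,-.055,.06]);c=camera_info("wrist");b=get_image("wrist");cv2.imwrite("pics/w3.png",cv2.resize(b[130:330,160:480],(800,500),interpolation=2));np.save("c3.npy",c["world_to_cam"])
```

```text
10.3 tool [ 0.5305 -0.2606  0.0642] yaw y 5.38 F [-0.3  0.5  0.1] w 0.04262256357451531 units [-0.02 -0.02  0.1 ]
```

View pics/w3.png

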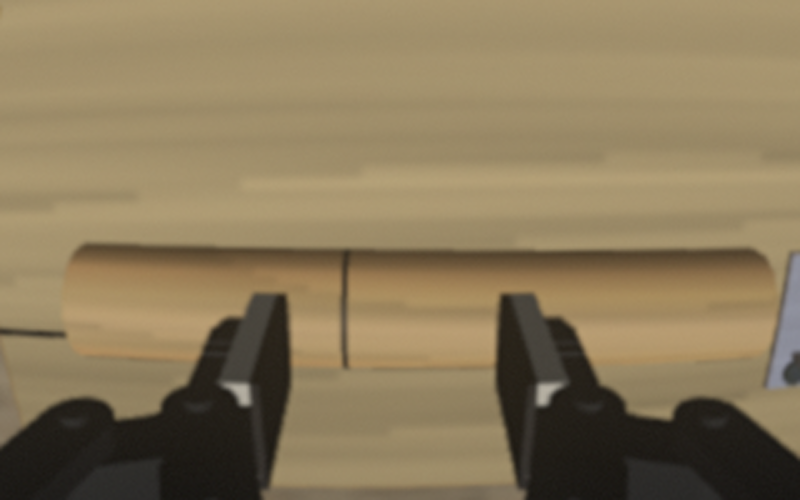

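The dowel now nearly covers the line: the line meets its left end at (65,334), and the dowel's edges there are at rows ~244 and 354. I'll compute the remaining distance.

```bash
cat >> h.py <<'E'
def axis_x(e1,e2,c):
    """board x of dowel axis from two silhouette pixels"""
    T=c["world_to_cam"];o=-T[:3,:3].T@T[:3,3]
    ob=np.r_[w2b(o),o[2]];D=[]
    for e in(e1,e2):
        p=wray(e,.018,c);d=np.r_[w2b(p),.018]-ob;y=p;D.append(np.arctan2(d[0],-d[2]))
    return ob[0]+np.tan(np.mean(D))*(ob[2]-.033)
E
python3 - <<'E'
from h import *
c=camera_info("wrist");c["world_to_cam"]=np.load("c3.npy")
k=lambda x,y:(160+x/2.5,130+y/2.5)
for x,t,b in((95,245,355),(346,249,367),(600,250,367),(745,249,361)):print(x,axis_x(k(x,t),k(x,b),c).round(4),w2b(wray(k(x,(t+b)/2),.033,c)).round(4))
for q in((3,330),(35,332),(62,334)):print("line",w2b(wray(k(*q),.018,c)).round(4))
E
```

```text
95 0.0092 [ 0.0092 -0.1325]
346 0.0106 [ 0.0106 -0.066 ]
600 0.0124 [ 0.0124 -0.0011]
745 0.0136 [0.0136 0.0408]
line [ 0.028  -0.1727]
line [ 0.028  -0.1614]
line [ 0.0283 -0.1522]
```

Call:
{"api": "drive_tool", "payload": {
  "offset": [
    [-0.06,0,0.25],
    [0,0,0],
    [0,0,0.15],
    [0,0,0.1],
    [0,0,0],
    [0,0,0],
    [-0.1,0,0],
    [-0.15,0,0],
    [-0.15,0,0],
    [-0.15,0,0]
  ],
  "turn": [
    [0,0,0],
    [0,0,0],
    [0,0,0],
    [0,0,0],
    [0,0,0],
    [0,0,0],
    [0,0,0],
    [0,0,0],
    [0,0,0],
    [0,0,0]
  ],
  "hand": [0.5,0.5,0.5,0.5,0.5,0.5,0.5,0.5,0.5,0.5]
}}

```text
time_s: 11.6
position: [0.557, -0.2635, 0.046]
tool_rot: [[-0.996, 0.093, 0.003], [0.093, 0.996, -0.002], [-0.003, -0.001, -1.0]]
ft_force: [0.4, 1.9, 12.3]
grip_width: 0.0427
gripper_force: 5.9
```

Call:
{"api": "drive_tool", "payload": {
  "offset": [
    [-0.15,0,0.0],
    [-0.1,0,0],
    [-0.05,0,0],
    [0,0,0],
    [0,0,0],
    [0,0,0],
    [0,0,-0.25],
    [0.2,0,-0.25],
    [0.23,0,0],
    [0,0,0]
  ],
  "turn": [
    [0,0,0],
    [0,0,0],
    [0,0,0],
    [0,0,0],
    [0,0,0],
    [0,0,0],
    [0,0,0],
    [0,0,0],
    [0,0,0],
    [0,0,0]
  ],
  "hand": [0.5,0.5,0.5,0.5,0.5,0.5,0.5,0.5,0.5,0.5]
}}

```text
time_s: 12.85
position: [0.5497, -0.2625, 0.0642]
tool_rot: [[-0.996, 0.094, -0.001], [0.094, 0.996, 0.001], [0.001, 0.0, -1.0]]
ft_force: [0.0, -0.7, 0.1]
grip_width: 0.0429
gripper_force: 0.0
```

Run:
```python
from h import *
import cv2
go([.002,-.055,.06]);c=camera_info("wrist");b=get_image("wrist");cv2.imwrite("pics/w4.png",cv2.resize(b[130:330,160:480],(800,500),interpolation=2));np.save("c4.npy",c["world_to_cam"])
```

```text
12.85 tool [ 0.5497 -0.2625  0.0642] yaw y 5.38 F [ 0.  -0.7  0.1] w 0.04288121326636444 units [ 0.46 -0.02  0.11]
```

View pics/w4.png

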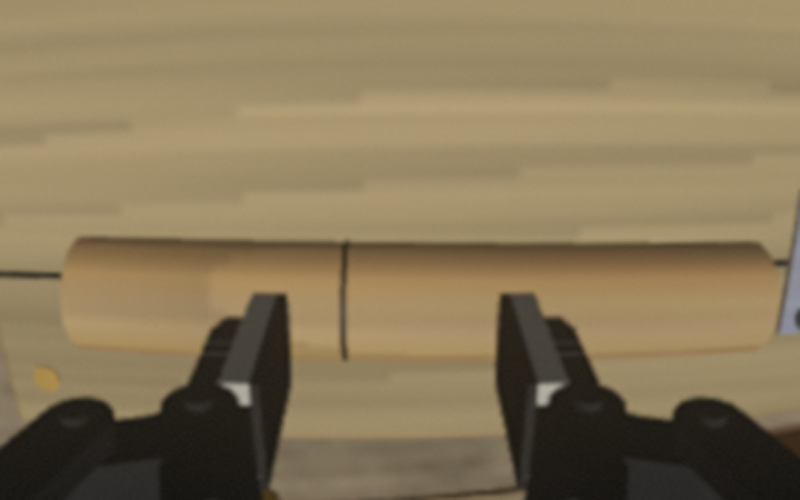

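The line now meets the dowel at both ends, at (60,276) on the left and (780,263) on the right. I'll check the centring numerically.

Run:
```python
from h import *
c=camera_info("wrist");c["world_to_cam"]=np.load("c4.npy")
k=lambda x,y:(160+x/2.5,130+y/2.5)
for x,t,b in((90,238.5,346.5),(346,242,360),(600,243.5,359),(745,243,349.5)):print(x,axis_x(k(x,t),k(x,b),c).round(4))
for q in((3,272),(35,274),(58,275),(781,263)):print("line",w2b(wray(k(*q),.018,c)).round(4))
go([.03,.230,.19])
go([.03,-.05,.19])
```

```text
90 0.0263
346 0.0279
600 0.0295
745 0.0302
line [ 0.0278 -0.1685]
line [ 0.0282 -0.1577]
line [ 0.0283 -0.1501]
line [0.0276 0.0586]
12.9 tool [ 0.5501 -0.2626  0.0642] yaw y 5.37 F [ 0.7 -0.1 -0.3] w 0.04265040386550757 units [-0.15  7.12 -3.14]
12.9 tool [ 0.5501 -0.2626  0.0642] yaw y 5.37 F [ 0.7 -0.1 -0.3] w 0.04265040386550757 units [-0.23  0.12 -3.15]
```

The dowel is centred: its axis is at 28.2 mm and the line at 28.0 mm in my frame, with a 1.3° tilt. Next is the clamp handle: I'll rise, shut the fingers and come down between the bar and the handle.

Call:
{"api": "drive_tool", "payload": {
  "offset": [
    [0,0,-0.9],
    [0,0,-0.95],
    [0,0,-0.95],
    [0,0,-0.95],
    [-0.05,0.1,-0.9],
    [-0.05,0.9,0],
    [0,0.9,0],
    [0,0.9,0],
    [0,0.9,0],
    [0,0.8,0]
  ],
  "turn": [
    [0,0,0],
    [0,0,0],
    [0,0,0],
    [0,0,0],
    [0,0,0],
    [0,0,0],
    [0,0,0],
    [0,0,0],
    [0,0,0],
    [0,0,0]
  ],
  "hand": [0.5,0.5,0,0,0,0,0,0,0,0]
}}

```text
time_s: 14.15
position: [0.5714, -0.0825, 0.25]
tool_rot: [[-0.996, 0.093, -0.0], [0.093, 0.996, 0.0], [0.001, 0.0, -1.0]]
ft_force: [0.6, -0.3, -0.6]
grip_width: -0.0002
gripper_force: 0.0
```

Run:
```python
from h import *
import cv2
go([.0285,.125,.1465])
a=get_image("side")[80:260,270:450];b=get_image("wrist")
cv2.imwrite("pics/s5.png",np.hstack([cv2.resize(a,(400,400),interpolation=2),cv2.resize(b[:,120:520],(400,400))]))
```

```text
14.15 tool [ 0.5714 -0.0825  0.25  ] yaw y 5.33 F [ 0.6 -0.3 -0.6] w -0.00021903386836655958 units [-0.04 -0.04  2.59]
```

View pics/s5.png

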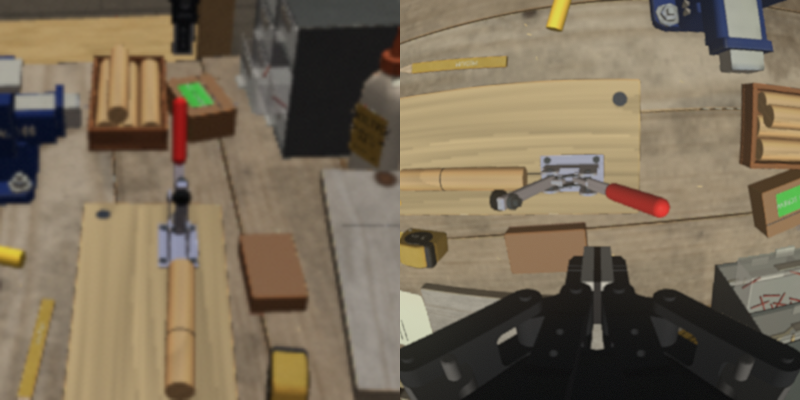

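The side view shows the shut fingers in line with the handle (column ~181), the handle still open, and the dowel under the clamp. Descending.

Call:
{"api": "drive_tool", "payload": {
  "offset": [
    [0,0,0.6],
    [0,0,0.6],
    [0,0,0.6],
    [0,0,0.5],
    [0,0,0.25],
    [0,0,0],
    [0,0.2,0.0],
    [0,0.15,0],
    [0,0.15,0.05],
    [0,0.15,0.08]
  ],
  "turn": [
    [0,0,0],
    [0,0,0],
    [0,0,0],
    [0,0,0],
    [0,0,0],
    [0,0,0],
    [0,0,0],
    [0,0,0],
    [0,0,0],
    [0,0,0]
  ],
  "hand": [0,0,0,0,0,0,0,0,0,0]
}}

```text
time_s: 15.5
position: [0.5739, -0.0573, 0.1431]
tool_rot: [[-0.996, 0.093, 0.0], [0.093, 0.996, -0.0], [-0.0, -0.0, -1.0]]
ft_force: [0.1, -0.3, 0.4]
grip_width: -0.0002
gripper_force: 0.0
```

Run:
```python
from h import *
go([.0285,.164,.133])
```

```text
15.5 tool [ 0.5739 -0.0573  0.1431] yaw y 5.33 F [ 0.1 -0.3  0.4] w -0.00016354114422233843 units [-0.02  0.3   0.25]
```

Call:
{"api": "drive_tool", "payload": {
  "offset": [
    [0,0.15,0.12],
    [0,0.15,0.13],
    [0,0.2,0.2],
    [0,0.2,0.23],
    [0,0.16,0.22],
    [0,0.15,0.22],
    [0,0.11,0.22],
    [0,0.11,0.2],
    [0,0,0],
    [0,0,0]
  ],
  "turn": [
    [0,0,0],
    [0,0,0],
    [0,0,0],
    [0,0,0],
    [0,0,0],
    [0,0,0],
    [0,0,0],
    [0,0,0],
    [0,0,0],
    [0,0,0]
  ],
  "hand": [0,0,0,0,0,0,0,0,0,0]
}}

```text
time_s: 16.75
position: [0.5783, -0.0088, 0.0815]
tool_rot: [[-0.996, 0.093, -0.0], [0.093, 0.996, 0.0], [0.0, 0.0, -1.0]]
ft_force: [-0.5, 0.6, -0.1]
grip_width: -0.0002
gripper_force: 0.0
```

Run:
```python
from h import *
go([.0285,.204,.0805])
```

```text
16.75 tool [ 0.5783 -0.0088  0.0815] yaw y 5.35 F [-0.5  0.6 -0.1] w -0.00024737917633826364 units [-0.01  0.08  0.03]
```

Call:
{"api": "drive_tool", "payload": {
  "offset": [
    [0,0,0.025],
    [0,0,0.025],
    [0,0,0.025],
    [0,0,0],
    [0,0,0],
    [0,0,0],
    [0,0,0],
    [0,0,0],
    [0,0,0],
    [0,0,0]
  ],
  "turn": [
    [0,0,0],
    [0,0,0],
    [0,0,0],
    [0,0,0],
    [0,0,0],
    [0,0,0],
    [0,0,0],
    [0,0,0],
    [0,0,0],
    [0,0,0]
  ],
  "hand": [0,0,0,0,0,0,0,0,0,0]
}}

```text
time_s: 18.0
position: [0.5785, -0.0089, 0.0801]
tool_rot: [[-0.996, 0.093, 0.001], [0.093, 0.996, -0.0], [-0.001, -0.0, -1.0]]
ft_force: [-5.4, 1.4, 13.7]
grip_width: 0.0
gripper_force: 6.5
```

Run:
```python
from h import *
import cv2
a=get_image("side")[80:260,270:450];b=get_image("wrist")
cv2.imwrite("pics/s6.png",np.hstack([cv2.resize(a,(400,400),interpolation=2),cv2.resize(b[:,120:520],(400,400))]))
```

```text
(no output)
```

View pics/s6.png

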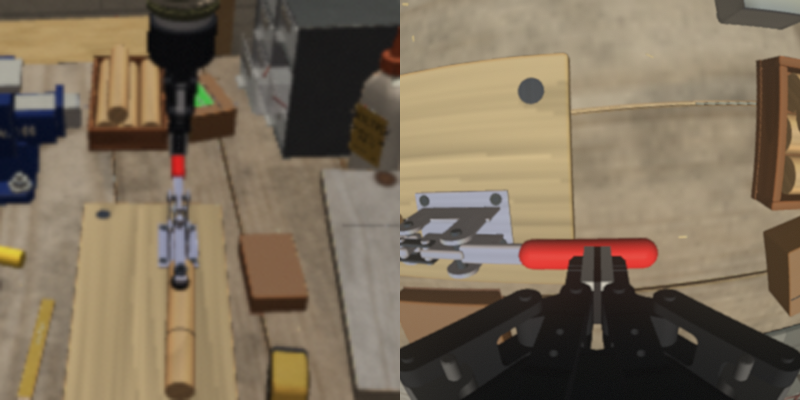

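The handle is level under the fingers (the red sleeve lies flat at row ~253) and the bar is down on the dowel at (180,275). I'll press a bit harder to be sure it has locked, then withdraw straight up.

Call:
{"api": "drive_tool", "payload": {
  "offset": [
    [0,0,0.04],
    [0,0,0.04],
    [0,0,0],
    [0,0,0],
    [0,0,-0.2],
    [0,0,-0.5],
    [0,0,-0.9],
    [0,0,-0.9],
    [0,0,0],
    [0,0,0]
  ],
  "turn": [
    [0,0,0],
    [0,0,0],
    [0,0,0],
    [0,0,0],
    [0,0,0],
    [0,0,0],
    [0,0,0],
    [0,0,0],
    [0,0,0],
    [0,0,0]
  ],
  "hand": [0,0,0,0,0,0,0,0,0,0]
}}

```text
time_s: 19.35
position: [0.578, -0.0088, 0.1745]
tool_rot: [[-0.996, 0.093, -0.001], [0.093, 0.996, 0.0], [0.001, 0.0, -1.0]]
ft_force: [1.4, -0.7, 0.8]
grip_width: 0.0001
gripper_force: 0.0
```

Run:
```python
from h import *
import cv2
go([.03,-.07,.2])
a=get_image("side")[90:270,270:450];b=get_image("wrist")
cv2.imwrite("pics/s7.png",np.hstack([cv2.resize(a,(400,400),interpolation=2),cv2.resize(b[:,120:520],(400,400))]))
```

```text
19.35 tool [ 0.578  -0.0088  0.1745] yaw y 5.35 F [ 1.4 -0.7  0.8] w 5.4274098206902004e-05 units [-0.14 -6.76 -0.64]
```

View pics/s7.png

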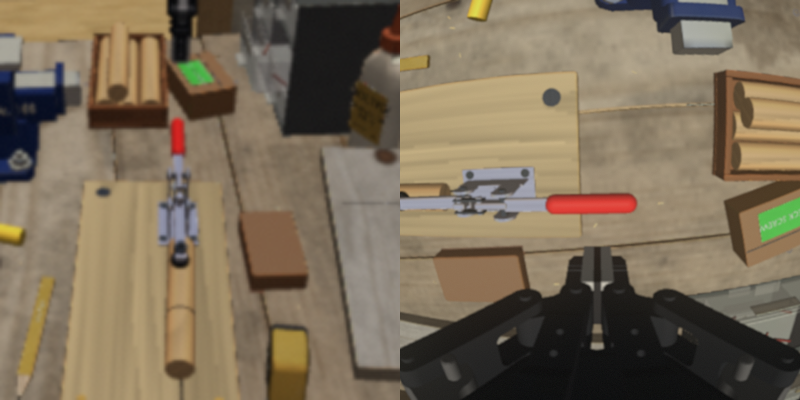

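The handle stays level without the tool. The pad is on the dowel at (180,252), and the line comes out centred under the dowel's near end at (181,385). Handing in.

```bash
python3 -c "
from rig import env
print(env.close_job())"
```

```text
the job is handed in; nothing more can be done
None
```

I rolled the dowel onto the marked line (axis about 0.2 mm off, tilted about 1.3°), pushed the clamp handle fully down so the pad sits on the dowel, drew the arm back clear and handed the job in at about 19 s; the hand-in returned no verdict and I couldn't measure the pad force directly.

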